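Hold a sample stem centred in the pickup coil

TASK

Get the pickup coil ready and present the sample for its reading: turn the coil's lock ring by its upright pin, clockwise seen from above, all the way from the single-line mark to the stop at its double-line locked mark, so that the white guide bush is drawn down flush and sits true. Then take the sample stem (the thin rod with the straight cylindrical grip and the little depth collar) out of the rack and lower it upright through the guide hole until its depth collar is level with the top of the bush, never letting it touch the bush or the bore. Finish while still holding the stem there in the gripper, still, upright and centred in the hole; do not let go of it, and leave the other two rods hanging in the rack.

Things in the scene. Friction and masses are not known exactly. Their poses are not given: they have to be found in the camera images.
- coil: the pickup coil, fixed to the bench, 128 x 104 mm base and 106 mm high to the top of its lock ring: aluminium base plate, copper winding 77 mm across, aluminium head 108 mm across at 84 to 98 mm height. Origin on the bench surface under the bore's axis; z up; -x is its front (the side with the two marks and the ring's pin), the black terminal block with two brass posts is at its back (+x)
- guide_mouth (a point): centre of the guide hole at the level of the bush's top face when the ring is locked, 106 mm above the bench. The hole is upright, 20 mm in diameter in the white bush (bush flange 48 mm across, down to 38 mm below this point) and 30 mm in diameter below it, with its floor 96 mm below this point. Unlocked, the bush stands up to 4 mm proud
- lock_ring (a joint): angle of the steel lock ring round the guide hole: 0 at the open mark (single line), 1.05 rad at the stop at the locked mark (double line); grows clockwise seen from above. The ring is captive (94 mm outside, flat top at 106 mm height), stays where it is left, and turns with about 0.12 N m, i.e. about 3 N at its pin
- ring_pin (a point): point on the axis of the ring's upright steel pin, 22 mm above the ring's top and 12 mm below the pin's end, 38 mm from the bore's axis. The pin is a plain 12 mm cylinder, 34 mm high, with a 17 mm foot 3 mm high; it goes round with the ring
- locked_mark (a point): where ring_pin comes to lie when the ring is fully locked
- rack: the aluminium rod rack, fixed to the bench: a bridge 60 x 176 mm, top face 118 mm high, with three 17 mm holes in a row along its y axis, 56 mm apart. Origin on the bench under its middle; z up
- sample_stem: the sample stem, loose, about 0.09 kg, hanging upright by its flange in one of the rack's holes: grooved cylindrical grip 16 mm across, 40 mm high, on a flange 28 mm across, 4 mm thick; below it a black rod 8 mm across, 105 mm long, with a white tip and a brass depth collar (10 mm across, 4 mm high). Origin: centre of the flange's underside; z along the rod towards the grip
- stem_grip (a point): point on the axis of the stem's grip, 27 mm above the flange's underside (23 mm above its top, 17 mm below the end of the grip): where to grip it
- stem_tip (a point): lower end of the stem's rod, 105 mm below the flange's underside
- depth_collar (a point): middle of the depth collar on the stem's rod, 55 mm above the tip
- gauge_rod: bystander: the gauge rod with the black ball knob, hanging in another hole of the rack (12 mm steel rod; the knob's top is 35 mm above the rack's top face: carry the stem's tip well over it). Origin at its flange's underside
- blank_plug: bystander: the short blanking plug with the flat disc head, hanging in another hole of the rack; its top is 25 mm above the rack's top face. Origin at its flange's underside
Things that resemble listed ones, but are neither listed nor needed, are in the scene too. Leave any purple look-alike of the sample_stem alone.

How it is judged:
By the outcome, as a careful person would: the job done as asked, in the order asked, and still so for the second after the job is handed in, while the arm keeps its last pose, push and grip.
It also fails if it takes over 64 s, if anything falls off the work surface, if the arm or the gripper's body presses on something with over 40 N, if the wrist force passes 120 N, or if a joint passes its speed limit or range.

ROBOT

A 6-joint arm with a two-finger parallel gripper is mounted at the origin on a cart in front of the work surface, level with it; the furniture and walls round the work are solid. World frame = base frame: x ahead of the robot, y to its left, z up, the work surface at z = 0. Lengths are in m, angles in rad, forces in N, time in s.
With the tool pointing down it reaches from about 0.375 to 0.9 m from the base axis. Payload 3.1 kg.
Tool frame: the origin (TCP) lies between the finger pads; the fingertips stand 17 mm ahead of it and the grasp point (between the pads) lies 2 mm behind it (robot.nose_length is the distance from the TCP to the fingertips, in m); z points along the fingers, y is the line along which they close (so a half turn about z gives the same grasp; the last joint's range is limited). The gripper opens to 87 mm and grips with 3 to 60 N. Pads are 19 mm wide; open, the fingers measure 117 mm over their backs; the gripper's body (75 mm by 190 mm) begins 51 mm behind the grasp point.
Start: joints at [-1.494, 0.527, 1.433, -0, 1.181, -0.178], TCP at [0.158, -0.605, 0.24] pointing down, gripper open.
Joint ranges: [-3.08, 3.08], [-0.75, 2.2], [0.22, 2.44], [-1.43, 4.57], [0, 2.65], [-2.85, 2.85]. Speed limits (rad/s): [2.79, 2.79, 3.14, 3.14, 3.14, 3.14].

INTERFACE

Orientations are given as a unit quaternion [x, y, z, w].
In Python, from rig import robot, cams gives the robot as it stands.
- The arm moves only by the shell command python3 -m pendant 'ROWS' [FORCE]. ROWS is JSON, a list of rows, each an object with "jaw": the opening, from 0 (shut) to 1 (fully open); "linear": the shift along the tool's x, y, z in cm, a list of three; "twist": the turn about the tool's z in degrees. A call has 1 to 12 rows; each row shifts and turns the commanded pose from where the row before left it, along the tool's axes as they then stand; what a row does not reach is not made up. A row lasts 1/12 s, in which the tool goes at most 41.7 mm and 7.16 degrees, less where a joint would pass 70% of its speed; a pose out of reach is approached as far as the arm can. A call is refused whole if a number of a shift passes 4.17 or a number of a turn 7.16, either way. A call with a gripper value outside its range is refused whole. The fingers move at their own pace and stop on an object; FORCE is the grip in N (left out, the last holds). Time passes only in rows, so rows that do not move let the fingers close. It gives the time, the measured TCP pose, the force, the opening and the grip force at its end, in the units of the state.
- robot.get_obs(): the state, without advancing time (a new reading comes with each control period).
- cams.camera(name): name is "scene" or "top"; returns a dict with "color" (420x560x3 uint8, blue, green, red), "depth" (420x560 float32, m along the optical axis (not along the pixel's ray), 0 where there is no reading), "fov_y" (degrees; the focal length in pixels is half the picture's height over the tangent of half this angle, whatever the lens; pixels are square), "cx", "cy" (the principal point, pixels), "view" (4x4, takes a point from world to camera coordinates). Camera axes: x right, y down, z forward; pixel columns grow to the right and rows downward; lengths in m; the calibration is good to about 2 mm. A picture is of the moment at which its call begins.
- robot.hand_in(): hands the job in; it is judged then, once.
The state is a dict: "time": time; "q": joint angles; "joint_velocities": joint speeds; "joint_torque": joint torques, N m; "position": TCP position; "tool_rot": TCP orientation; "ft_force": force on the tool from outside, world axes, zero at the start; "moment": the same for the moment, N m; "grip_width": finger opening in m; "grip_force": force on a finger pad.
Only numpy, scipy, OpenCV 4.12 (cv2) and the standard library are available. Lean on these libraries where they do the work, as an engineer would, in place of code of your own. Each camera call takes 0.05 s, during which the arm holds its last target. There are 200 camera calls.

## Working session

There is one attempt and no reset: what is moved stays moved. The work goes in short steps, Python scripts to look and compute and a shell command to move; the robot and the scene stay as the last step left them, time stands still between calls to the robot, and variables do not carry over. Pictures are saved under pics/ and viewed, at most 13 in all, crops included, and the job is handed in when it is done.

```bash
mkdir -p pics; ls; cat > h.py <<'E'
from rig import robot, cams
import numpy as np, cv2
def cam(n):
    c=cams.camera(n); c['f']=c['color'].shape[0]/2/np.tan(np.radians(c['fov_y'])/2); return c
def ray(c,u,v):
    V=np.array(c['view']);R=V[:3,:3];t=V[:3,3]
    return -R.T@t, R.T@np.array([(u-c['cx'])/c['f'],(v-c['cy'])/c['f'],1])
def onz(c,u,v,z):
    o,d=ray(c,u,v); return o+d*(z-o[2])/d[2]
def cloud(c):
    h,w=c['depth'].shape;v,u=np.mgrid[:h,:w];D=c['depth']
    P=np.stack([(u-c['cx'])/c['f']*D,(v-c['cy'])/c['f']*D,D],-1)
    V=np.array(c['view']);return (P-V[:3,3])@V[:3,:3]
def proj(c,p):
    V=np.array(c['view']);q=V[:3,:3]@np.array(p)+V[:3,3]
    return c['f']*q[0]/q[2]+c['cx'],c['f']*q[1]/q[2]+c['cy']
E
python3 - <<'E'
from h import *
for n in('scene','top'):
    c=cam(n);cv2.imwrite(f'pics/{n}0.png',c['color']);o,d=ray(c,c['cx'],c['cy']);print(n,o,d,c['f'],c['cx'],c['cy'])
o=robot.get_obs();print(o['position'],o['tool_rot'],o['time'],o['grip_width'])
E
```

```text
pics
scene [0.14015973 0.53667302 0.71486041] [ 0.45001899 -0.55127005 -0.70255551] 505.7216649319799 286.3608973905011 210.8542700123411
top [0.30189139 0.07535195 1.23043097] [ 0.17984769  0.00133777 -0.98369356] 537.1042477551057 272.61300654292137 209.70296038591732
[ 0.15809353 -0.60402767  0.23867571] [ 9.91834793e-01  1.27525635e-01  4.91735597e-05 -9.76755464e-04] 0.1 0.08706441291709054
```

View pics/scene0.png

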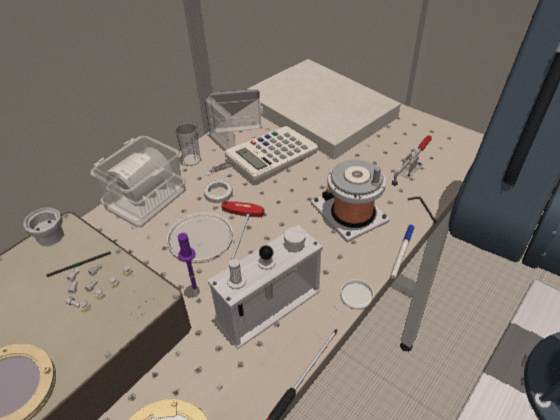

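View pics/top0.png

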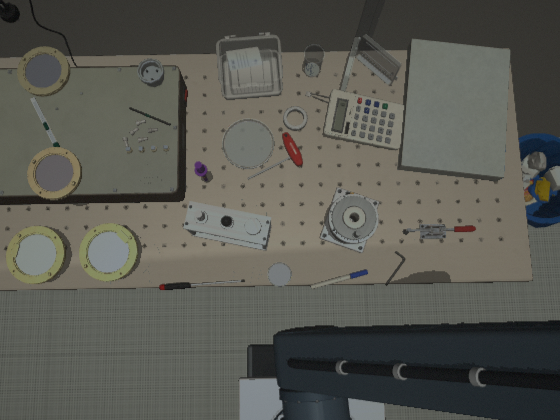

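The scene view shows the coil at (355,185) with its pin at about (376,175), and the rack at (268,280). The stem is at (236,270), the knob at (266,255) and the plug at (295,240). In the top view the coil is at (353,217), the pin at about (360,234), and the stem at (202,216). The purple look-alike stands alone.

```bash
python3 - <<'E'
from h import *
t=cam('top');s=cam('scene')
a=cv2.resize(t['color'][180:255,315:390],None,fx=5.2,fy=5.2,interpolation=3)
b=cv2.resize(s['color'][155:230,315:390],None,fx=5.2,fy=5.2,interpolation=3)
a2=cv2.resize(t['color'][195:252,180:275],None,fx=4.1,fy=3.6,interpolation=3)
a=cv2.resize(a,(400,390));b=cv2.resize(b,(400,390));a2=cv2.resize(a2,(400,205))
b2=cv2.resize(s['color'][225:345,200:330],(400,205),interpolation=3)
cv2.imwrite('pics/z1.png',np.vstack([np.hstack([a,b]),np.hstack([a2,b2])]))
for c,n,w in((t,'top',((353,217),(360,234),(202,216),(227,221),(254,226))),(s,'scene',((356,176),(376,175),(236,265),(266,252),(294,238)))):
    P=cloud(c)
    for u,v in w: print(n,u,v,P[v,u].round(4),onz(c,u,v,.11).round(4))
    # ring top: points at z~.106 near the coil
    m=(abs(P[...,2]-.106)<.004)&(np.hypot(P[...,0]-P[w[0][1],w[0][0],0],P[...,1]-P[w[0][1],w[0][0],1])<.07)
    pts=P[m][:,:2].astype(np.float32); print('ring',len(pts),cv2.minEnclosingCircle(pts),np.median(P[m][:,2]))
    m=(abs(P[...,2]-.118)<.004)&(np.hypot(P[...,0]-P[w[3][1],w[3][0],0],P[...,1]-P[w[3][1],w[3][0],1])<.11)
    pts=P[m][:,:2].astype(np.float32); print('rack',len(pts),cv2.minAreaRect(pts),np.median(P[m][:,2]))
E
```

```text
top 353 217 [ 0.5005 -0.104   0.0354] [ 0.4881 -0.0928  0.11  ]
top 360 234 [ 0.4473 -0.1006  0.1425] [ 0.4517 -0.1059  0.11  ]
top 202 216 [0.4889 0.2212 0.1498] [0.4958 0.2266 0.11  ]
top 227 221 [0.4771 0.1699 0.1534] [0.4841 0.1737 0.11  ]
top 254 226 [0.4676 0.1155 0.1423] [0.4725 0.1167 0.11  ]
ring 1158 ((0.489105761051178, -0.09313225001096725), 0.05344001203775406) 0.10691804283543954
rack 1793 ((0.4800422191619873, 0.173922598361969), (0.17678897082805634, 0.060623250901699066), 77.65840148925781) 0.11879689195098472
scene 356 176 [ 0.4915 -0.1019  0.0946] [ 0.4828 -0.0861  0.11  ]
scene 376 175 [ 0.4459 -0.0911  0.1282] [ 0.4554 -0.1105  0.11  ]
scene 236 265 [0.4831 0.2312 0.1624] [0.5156 0.2022 0.11  ]
scene 266 252 [0.4721 0.1794 0.1504] [0.4959 0.1538 0.11  ]
scene 294 238 [0.4607 0.1271 0.1429] [0.4791 0.1035 0.11  ]
ring 1162 ((0.48551738262176514, -0.09230924397706985), 0.05155276134610176) 0.10621501014055329
rack 2847 ((0.4776838719844818, 0.1738290786743164), (0.1770555078983307, 0.062894806265831), 77.55547332763672) 0.11789727429312294
```

View pics/z1.png

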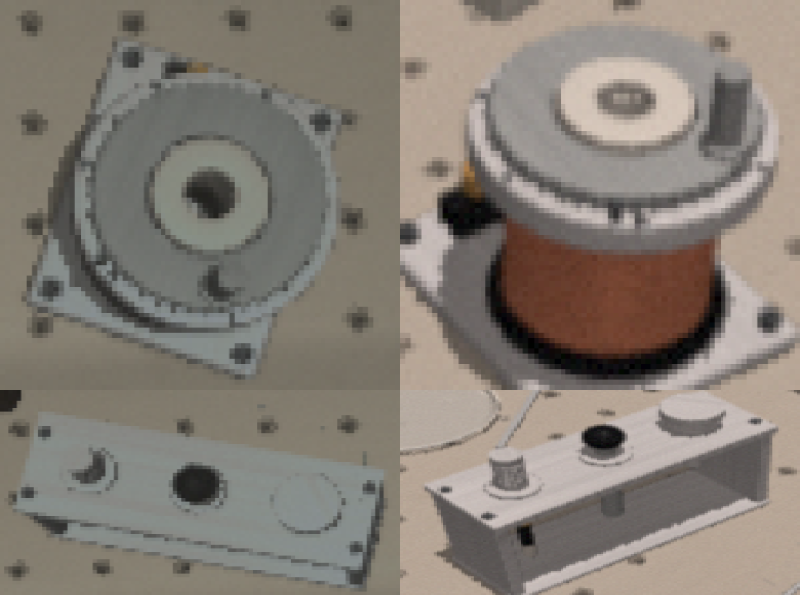

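Both marks are visible. In the top crop the single line is at (235,320), near the pin at (220,280), and the double line is at (105,265), so clockwise means bottom to left in the image. The stem is in the +y hole of the rack.

```bash
cat >> h.py <<'E'
def tri(c1,p1,c2,p2):
    o1,d1=ray(c1,*p1);o2,d2=ray(c2,*p2);A=np.stack([d1,-d2],1);k=np.linalg.lstsq(A,o2-o1,rcond=None)[0]
    a=o1+k[0]*d1;b=o2+k[1]*d2;return (a+b)/2,np.linalg.norm(a-b)
def bush(c,box):
    u0,v0,u1,v1=box;I=c['color'][v0:v1,u0:u1].astype(int)
    m=((I[...,2]-I[...,0])>14)&(I[...,2]>np.percentile(I[...,2],60))
    m=cv2.morphologyEx(m.astype(np.uint8),cv2.MORPH_OPEN,np.ones((2,2)))
    n,l,st,ce=cv2.connectedComponentsWithStats(m);i=1+np.argmin(np.hypot(*(ce[1:]-[(u1-u0)/2,(v1-v0)/2]).T)+1e3*(st[1:,4]<60))
    cs,_=cv2.findContours((l==i).astype(np.uint8),0,1);e=cv2.fitEllipse(cv2.convexHull(max(cs,key=len)))
    return (e[0][0]+u0,e[0][1]+v0),e[1]
def axes():
    from scipy.spatial.transform import Rotation as R
    o=robot.get_obs();return np.array(o['position']),R.from_quat(o['tool_rot']).as_matrix(),o
E
python3 - <<'E'
from h import *
t=cam('top');s=cam('scene')
bt=bush(t,(336,199,372,235));bs=bush(s,(339,160,373,192));print(bt,bs,tri(t,bt[0],s,bs[0]))
for z in(.106,.108,.11):print(z,onz(t,*bt[0],z),onz(s,*bs[0],z))
for n,c in(('top',t),('scene',s)):
    P=cloud(c)
    for nm,xy,z0,z1 in(('pin',(.45,-.1),.137,.146),('stem',(.487,.226),.158,.168),('knob',(.477,.172),.145,.16)):
        m=(P[...,2]>z0)&(P[...,2]<z1)&(np.hypot(P[...,0]-xy[0],P[...,1]-xy[1])<.03)
        q=P[m];v,u=np.nonzero(m);print(n,nm,len(q),((q.min(0)+q.max(0))/2).round(4),np.ptp(q,0).round(3),'px',u.mean().round(1),v.mean().round(1))
print(axes()[:2])
E
```

```text
Traceback (most recent call last):
  File "h.py", line 24, in bush
    n,l,st,ce=cv2.connectedComponentsWithStats(m);i=1+np.argmin(np.hypot(*(ce[1:]-[(u1-u0)/2,(v1-v0)/2]).T)+1e3*(st[1:,4]<60))
                                                      ~~~~~~~~~^^^^^^^^^^^^^^^^^^^^^^^^^^^^^^^^^^^^^^^^^^^^^^^^^^^^^^^^^^^^^^^
ValueError: attempt to get argmin of an empty sequence
```

```bash
python3 - <<'E'
s=open('h.py').read()
a=s.index("    m=((I[...,2]-");b=s.index("    m=cv2.morph")
s=s[:a]+"    g=cv2.GaussianBlur(c['color'][v0:v1,u0:u1,2],(3,3),0);m=cv2.threshold(g,0,255,cv2.THRESH_OTSU)[1]>0\n"+s[b:]
open('h.py','w').write(s)
E
cat > m.py <<'E'
from h import *
t=cam('top');s=cam('scene')
bt=bush(t,(336,200,371,233));bs=bush(s,(341,161,373,189));print(bt,bs,tri(t,bt[0],s,bs[0]))
for z in(.106,.108,.11):print(z,onz(t,*bt[0],z),onz(s,*bs[0],z))
for n,c in(('top',t),('scene',s)):
    P=cloud(c)
    for nm,xy,z0,z1 in(('pin',(.45,-.1),.137,.146),('stem',(.487,.226),.158,.168),('knob',(.477,.172),.145,.16)):
        m=(P[...,2]>z0)&(P[...,2]<z1)&(np.hypot(P[...,0]-xy[0],P[...,1]-xy[1])<.03)
        q=P[m];v,u=np.nonzero(m)
        if len(q):print(n,nm,len(q),((q.min(0)+q.max(0))/2).round(4),np.ptp(q,0).round(3),'px',u.mean().round(1),v.mean().round(1))
print(axes()[:2])
E
python3 m.py
```

```text
((353.4924144744873, 215.75724124908447), (39.192848205566406, 57.16935729980469)) ((357.81652641296387, 174.66135120391846), (16.350309371948242, 24.710500717163086)) (array([ 0.48862251, -0.09610558,  0.10435473]), np.float64(0.006706837214512052))
0.106 [ 0.4914451  -0.09453968  0.106     ] [ 0.48447    -0.09544176  0.106     ]
0.108 [ 0.49110794 -0.0942375   0.108     ] [ 0.483339   -0.09336537  0.108     ]
0.11 [ 0.49077079 -0.09393531  0.11      ] [ 0.482208   -0.09128898  0.11      ]
top pin 28 [ 0.4506 -0.096   0.1414] [0.011 0.01  0.008] px 357.8 232.6
top stem 51 [0.4917 0.2284 0.1627] [0.015 0.015 0.008] px 197.8 213.7
top knob 83 [0.4791 0.1733 0.1522] [0.019 0.019 0.013] px 225.4 220.4
scene pin 31 [ 0.4474 -0.096   0.1392] [0.011 0.014 0.004] px 377.2 168.4
scene stem 94 [0.4902 0.2286 0.161 ] [0.018 0.016 0.006] px 234.0 262.6
scene knob 123 [0.4769 0.1752 0.1494] [0.02  0.019 0.008] px 265.6 250.1
(array([ 0.15817342, -0.60453527,  0.23937615]), array([[ 9.67459230e-01,  2.53026953e-01, -1.19404211e-05],
       [ 2.53026942e-01, -9.67459172e-01,  3.41941045e-04],
       [ 7.49684309e-05, -3.33835269e-04, -9.99999941e-01]]))
```

```bash
python3 - <<'E'
from h import *
s=cam('scene');P=cloud(s);t=cam('top');Q=cloud(t)
for u,v in((450,195),(440,230),(428,270),(415,320),(407,345),(205,90),(422,40),(510,130)):print(u,v,P[v,u].round(3))
# anything high (z>.18) over region of bench in top
m=(Q[...,2]>.17)&(t['depth']>0);n,l,st,ce=cv2.connectedComponentsWithStats(m.astype(np.uint8))
for i in range(1,n):
    if st[i,4]>30:q=Q[l==i];print(st[i],q.min(0).round(2),q.max(0).round(2))
E
```

```text
450 195 [ 0.359 -0.268 -0.002]
440 230 [ 0.396 -0.404 -0.247]
428 270 [ 0.397 -0.403 -0.411]
415 320 [ 0.394 -0.405 -0.661]
407 345 [ 0.396 -0.407 -0.817]
205 90 [ 0.933 -0.147  0.096]
422 40 [ 0.939 -1.348 -0.255]
510 130 [0.236 0.026 0.382]
[   0    0  560   23 4552] [ 0.89 -0.55  0.17] [0.94 0.63 0.26]
[  273   320   287   100 25345] [ 0.12 -0.23  0.25] [0.28 0.08 0.74]
```

```bash
python3 -m pendant '[{"jaw":0.6,"linear":[2.7,-2.8,0],"twist":0},{"jaw":0.6,"linear":[2.7,-2.8,0],"twist":0},{"jaw":0.6,"linear":[2.7,-2.8,0],"twist":0},{"jaw":0.6,"linear":[2.7,-2.8,0],"twist":0},{"jaw":0.6,"linear":[2.7,-2.8,0],"twist":0},{"jaw":0.6,"linear":[2.7,-2.8,0],"twist":0},{"jaw":0.6,"linear":[2.7,-2.8,0],"twist":0},{"jaw":0.6,"linear":[2.7,-2.8,0],"twist":0},{"jaw":0.6,"linear":[2.7,-2.8,0],"twist":0},{"jaw":0.6,"linear":[2.7,-2.8,0],"twist":0},{"jaw":0.6,"linear":[0,0,0],"twist":5},{"jaw":0.6,"linear":[0,0,0],"twist":5}]' 10
cat > go.py <<'E'
import sys
from h import *
p,R,o=axes();a=np.array([float(x) for x in sys.argv[1:4]])
print('tool cm',(R.T@(a-p)*100).round(2),'y ang',np.degrees(np.arctan2(R[1,1],R[0,1])).round(1),'pos',p.round(4),'zaxis',R[:,2].round(4),'q6',round(o['q'][5],2),'t',o['time'],'F',np.round(o['ft_force'],1),'w',round(o['grip_width'],4),'gf',o['grip_force'])
E
python3 go.py .449 -.096 .20
```

```text
time: 1.5
position: [0.3494, -0.2629, 0.2398]
tool_rot: [0.999, 0.041, 0.0, -0.0]
ft_force: [0.9, 0.2, 0.2]
grip_width: 0.0522
grip_force: 0.0
tool cm [ 11.29 -15.82   3.99] y ang -85.3 pos [ 0.3494 -0.2629  0.2398] zaxis [ 2.e-04  1.e-04 -1.e+00] q6 0.59 t 1.5 F [0.9 0.2 0.2] w 0.0522 gf 0.0
```

```bash
python3 -m pendant '[{"jaw":0.6,"linear":[2.2,-3.1,0],"twist":0},{"jaw":0.6,"linear":[2.2,-3.1,0],"twist":0},{"jaw":0.6,"linear":[2.2,-3.1,0],"twist":0},{"jaw":0.6,"linear":[2.2,-3.1,0],"twist":0},{"jaw":0.6,"linear":[2.2,-3.1,0],"twist":0},{"jaw":0.6,"linear":[0.3,-0.3,2],"twist":0},{"jaw":0.6,"linear":[0,0,2],"twist":0},{"jaw":0.6,"linear":[0,0,0],"twist":0},{"jaw":0.6,"linear":[0,0,0],"twist":0}]' 10
python3 go.py .449 -.096 .13
python3 - <<'E'
from h import *
t=cam('top');s=cam('scene')
a=cv2.resize(t['color'][170:255,310:395],(390,390),interpolation=3)
b=cv2.resize(s['color'][130:230,310:410],(390,390),interpolation=3)
cv2.imwrite('pics/z2.png',np.hstack([a,b]))
E
```

```text
time: 2.25
position: [0.4478, -0.0983, 0.1991]
tool_rot: [0.999, 0.041, -0.001, -0.001]
ft_force: [-0.0, -0.3, 0.1]
grip_width: 0.052
grip_force: 0.0
tool cm [ 0.15 -0.21  6.91] y ang -85.3 pos [ 0.4478 -0.0983  0.1991] zaxis [-0.0022  0.0011 -1.    ] q6 1.03 t 2.25 F [-0.  -0.3  0.1] w 0.052 gf 0.0
```

View pics/z2.png

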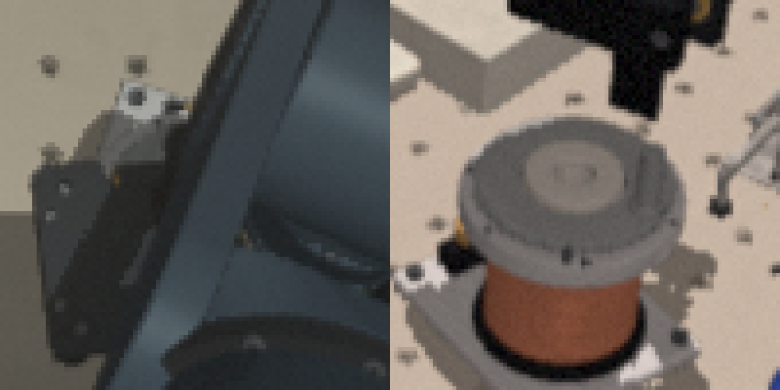

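The gripper is above the pin: in the scene view the near finger is at (640,110) and the pin at (650,170). The arm hides the top view. I'll descend and grip gently.

```bash
python3 -m pendant '[{"jaw":0.6,"linear":[0.1,-0.2,1.7],"twist":0},{"jaw":0.6,"linear":[0,0,1.7],"twist":0},{"jaw":0.6,"linear":[0,0,1.7],"twist":0},{"jaw":0.6,"linear":[0,0,1.7],"twist":0},{"jaw":0.6,"linear":[0,0,0],"twist":0},{"jaw":0.05,"linear":[0,0,0],"twist":0},{"jaw":0.05,"linear":[0,0,0],"twist":0},{"jaw":0.05,"linear":[0,0,0],"twist":0},{"jaw":0.05,"linear":[0,0,0],"twist":0},{"jaw":0.05,"linear":[0,0,0],"twist":0},{"jaw":0.05,"linear":[0,0,0],"twist":0}]' 10
python3 go.py .449 -.096 .13
```

```text
time: 3.27
position: [0.4495, -0.0968, 0.1321]
tool_rot: [0.999, 0.041, 0.001, 0.0]
ft_force: [-0.9, 0.3, -0.1]
grip_width: 0.02
grip_force: 0.0
tool cm [-0.04 -0.09  0.21] y ang -85.3 pos [ 0.4495 -0.0968  0.1321] zaxis [ 1.1e-03 -5.0e-04 -1.0e+00] q6 1.03 t 3.2667 F [-0.9  0.3 -0.1] w 0.02 gf 0.0
```

```bash
python3 -m pendant '[{"jaw":0.05,"linear":[0,0,0],"twist":0},{"jaw":0.05,"linear":[0,0,0],"twist":0},{"jaw":0.05,"linear":[0,0,0],"twist":0},{"jaw":0.05,"linear":[0,0,0],"twist":0}]' 10
python3 go.py .449 -.096 .13
```

```text
time: 3.6
position: [0.4493, -0.0969, 0.1318]
tool_rot: [0.999, 0.041, 0.0, 0.0]
ft_force: [-0.9, -0.6, 3.1]
grip_width: 0.0108
grip_force: 10.0
tool cm [-0.02 -0.09  0.18] y ang -85.3 pos [ 0.4493 -0.0969  0.1318] zaxis [ 4.e-04 -4.e-04 -1.e+00] q6 1.03 t 3.6 F [-0.9 -0.6  3.1] w 0.0108 gf 9.999921047128737
```

```bash
python3 -m pendant '[{"jaw":0.05,"linear":[0.01,-0.33,0],"twist":5},{"jaw":0.05,"linear":[0.01,-0.33,0],"twist":5},{"jaw":0.05,"linear":[0.01,-0.33,0],"twist":5},{"jaw":0.05,"linear":[0.02,-0.33,0],"twist":5},{"jaw":0.05,"linear":[0.02,-0.33,0],"twist":5},{"jaw":0.05,"linear":[0.01,-0.33,0],"twist":5},{"jaw":0.05,"linear":[0,0,0],"twist":0}]' 15
python3 go.py .4654 -.0616 .13
```

```text
time: 4.18
position: [0.4533, -0.0778, 0.1318]
tool_rot: [0.976, -0.22, 0.001, 0.0]
ft_force: [0.2, -1.9, 2.8]
grip_width: 0.0107
grip_force: 15.0
tool cm [ 0.4  -1.98  0.18] y ang -115.4 pos [ 0.4533 -0.0778  0.1318] zaxis [ 0.0013 -0.0012 -1.    ] q6 1.6 t 4.1833 F [ 0.2 -1.9  2.8] w 0.0107 gf 15.001578668598086
```

```bash
python3 -m pendant '[{"jaw":0.05,"linear":[0.01,-0.33,0],"twist":5},{"jaw":0.05,"linear":[0.02,-0.33,0],"twist":5},{"jaw":0.05,"linear":[0.01,-0.33,0],"twist":5},{"jaw":0.05,"linear":[0.02,-0.33,0],"twist":5},{"jaw":0.05,"linear":[0.01,-0.33,0],"twist":5},{"jaw":0.05,"linear":[0.02,-0.33,0],"twist":5},{"jaw":0.05,"linear":[0,0,0],"twist":0},{"jaw":0.05,"linear":[0,0,0],"twist":0}]' 15
python3 go.py .4654 -.0616 .13
```

```text
time: 4.85
position: [0.4634, -0.0658, 0.1317]
tool_rot: [0.887, -0.461, -0.001, 0.004]
ft_force: [-8.3, -15.3, 5.6]
grip_width: 0.0105
grip_force: 15.0
tool cm [-0.23 -0.41  0.16] y ang -144.9 pos [ 0.4634 -0.0658  0.1317] zaxis [-0.0049 -0.006  -1.    ] q6 2.16 t 4.85 F [ -8.3 -15.3   5.6] w 0.0105 gf 14.979492119746283
```

```bash
python3 -m pendant '[{"jaw":0.05,"linear":[0,-0.2,0],"twist":0},{"jaw":0.05,"linear":[0,0,0],"twist":0},{"jaw":0.05,"linear":[0,0,0],"twist":0}]' 15
python3 go.py .4654 -.0616 .13
python3 - <<'E'
from h import *
s=cam('scene')
cv2.imwrite('pics/z3.png',cv2.resize(s['color'][130:230,310:410],(600,600),interpolation=3))
E
```

```text
time: 5.1
position: [0.4635, -0.0657, 0.1317]
tool_rot: [0.888, -0.46, -0.002, 0.005]
ft_force: [-12.4, -20.9, 7.1]
grip_width: 0.0106
grip_force: 15.0
tool cm [-0.23 -0.39  0.16] y ang -144.8 pos [ 0.4635 -0.0657  0.1317] zaxis [-0.0082 -0.0075 -0.9999] q6 2.17 t 5.1 F [-12.4 -20.9   7.1] w 0.0106 gf 14.970030840486288
```

View pics/z3.png

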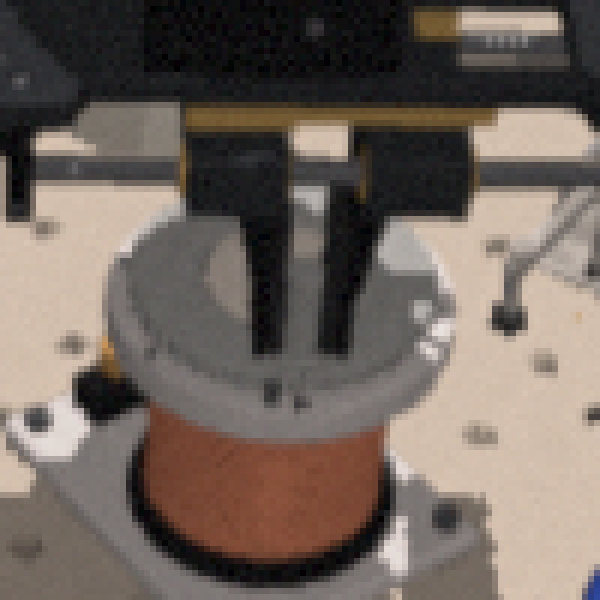

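At the stop: pushing further raised the force and nothing moved, and the pin between the fingers at (300,340) stands over the double mark at (285,395). I'll release, lift, and head for the rack.

```bash
python3 -m pendant '[{"jaw":0.5,"linear":[0,0,0],"twist":0},{"jaw":0.5,"linear":[0,0,0],"twist":0},{"jaw":0.5,"linear":[0,0,0],"twist":0},{"jaw":0.5,"linear":[0,0,0],"twist":0},{"jaw":0.5,"linear":[0,0,0],"twist":0},{"jaw":0.5,"linear":[0,0,-2],"twist":0},{"jaw":0.5,"linear":[0,0,-3],"twist":0},{"jaw":0.5,"linear":[0,0,-3],"twist":0},{"jaw":0.5,"linear":[0,0,-2],"twist":-7},{"jaw":0.5,"linear":[0,0,0],"twist":-7},{"jaw":0.5,"linear":[0,0,0],"twist":-7},{"jaw":0.5,"linear":[0,0,0],"twist":-7}]' 15
python3 -m pendant '[{"jaw":0.5,"linear":[0,0,0],"twist":-7},{"jaw":0.5,"linear":[0,0,0],"twist":-7},{"jaw":0.5,"linear":[0,0,0],"twist":-7},{"jaw":0.5,"linear":[0,0,0],"twist":-7},{"jaw":0.5,"linear":[0,0,0],"twist":-7},{"jaw":0.5,"linear":[0,0,0],"twist":-7},{"jaw":0.5,"linear":[0,0,0],"twist":-7},{"jaw":0.5,"linear":[0,0,0],"twist":-7},{"jaw":0.5,"linear":[0,0,0],"twist":-7},{"jaw":0.5,"linear":[0,0,0],"twist":-7},{"jaw":0.5,"linear":[0,0,0],"twist":-7},{"jaw":0.5,"linear":[0,0,0],"twist":-7}]'
python3 go.py .4905 .2285 .23
```

```text
time: 6.15
position: [0.4671, -0.0607, 0.232]
tool_rot: [0.973, -0.233, 0.001, -0.0]
ft_force: [0.0, 0.5, -0.0]
grip_width: 0.0435
grip_force: 0.0
time: 7.15
position: [0.4668, -0.0606, 0.2313]
tool_rot: [0.878, 0.478, -0.0, -0.0]
ft_force: [0.5, 0.4, 0.3]
grip_width: 0.0433
grip_force: 0.0
tool cm [ 25.56 -13.72   0.15] y ang -32.9 pos [ 0.4668 -0.0606  0.2313] zaxis [-6.e-04  8.e-04 -1.e+00] q6 0.21 t 7.15 F [0.5 0.4 0.3] w 0.0433 gf 0.0
```

```bash
python3 -m pendant '[{"jaw":0.5,"linear":[2.8,-1.5,0],"twist":0},{"jaw":0.5,"linear":[2.8,-1.5,0],"twist":0},{"jaw":0.5,"linear":[2.8,-1.5,0],"twist":0},{"jaw":0.5,"linear":[2.8,-1.5,0],"twist":0},{"jaw":0.5,"linear":[2.8,-1.5,0],"twist":0},{"jaw":0.5,"linear":[2.8,-1.5,0],"twist":0},{"jaw":0.5,"linear":[2.8,-1.5,0],"twist":0},{"jaw":0.5,"linear":[2.8,-1.5,0],"twist":0},{"jaw":0.5,"linear":[2.8,-1.5,0],"twist":0},{"jaw":0.5,"linear":[0,0,0],"twist":-6.8},{"jaw":0.5,"linear":[0,0,0],"twist":-6.8},{"jaw":0.5,"linear":[0,0,0],"twist":-6.8}]'
python3 go.py .4905 .2285 .143
python3 - <<'E'
from h import *
t=cam('top');s=cam('scene')
a=cv2.resize(t['color'][185:245,323:383],(400,400),interpolation=3)
b=cv2.resize(s['color'][145:205,325:385],(400,400),interpolation=3)
cv2.imwrite('pics/z4.png',np.hstack([a,b]));np.savez('lk.npz',t=t['color'],s=s['color'])
E
```

```text
time: 8.15
position: [0.4919, 0.2249, 0.231]
tool_rot: [0.779, 0.627, -0.0, -0.0]
ft_force: [-0.3, 0.5, -0.0]
grip_width: 0.0435
grip_force: 0.0
tool cm [ 0.32 -0.2   8.8 ] y ang -12.4 pos [0.4919 0.2249 0.231 ] zaxis [-1.2e-03  3.0e-04 -1.0e+00] q6 0.44 t 8.15 F [-0.3  0.5 -0. ] w 0.0435 gf 0.0
```

View pics/z4.png

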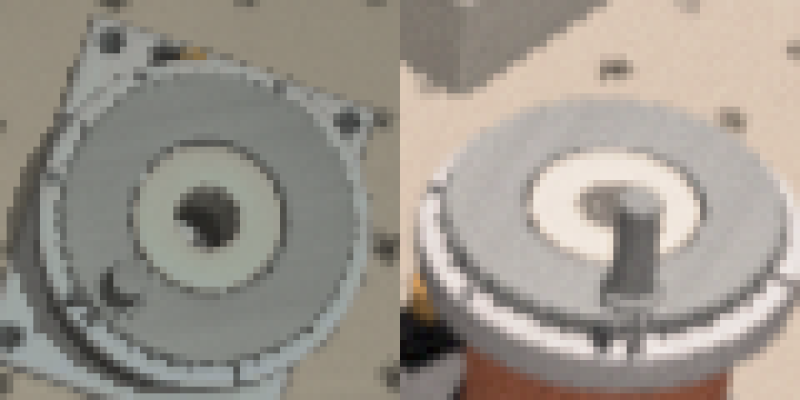

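The ring is locked: the pin at (120,290) in the top crop points at the double mark, and the bush is flush. The bush centre is near (208,219) in the top crop and (616,205) in the scene crop. Next is the exact centre, by ellipse fits on its cream colour.

```bash
python3 - <<'E'
from h import *
L=np.load('lk.npz');t=cam('top');s=cam('scene');r=[]
for n,c,(u0,v0,u1,v1) in(('t',t,(336,200,372,236)),('s',s,(340,160,376,192))):
    I=cv2.resize(L[n][v0:v1,u0:u1],None,fx=6,fy=6,interpolation=cv2.INTER_CUBIC).astype(float)
    S=cv2.GaussianBlur(I[...,2]-I[...,0],(0,0),4);S=np.clip(S,0,80)*3
    g=S.astype(np.uint8);th,m=cv2.threshold(g,0,255,cv2.THRESH_OTSU)
    k,l,st,ce=cv2.connectedComponentsWithStats(m);h,w=m.shape
    i=1+np.argmax([st[j,4] if np.hypot(ce[j][0]-w/2,ce[j][1]-h/2)<35 else 0 for j in range(1,k)])
    cs,_=cv2.findContours((l==i).astype(np.uint8),0,1);hull=cv2.convexHull(max(cs,key=len));e=cv2.fitEllipse(hull)
    p=((e[0][0]+.5)/6-.5+u0,(e[0][1]+.5)/6-.5+v0);r.append(p)
    X=np.array([onz(c,(q[0]+.5)/6-.5+u0,(q[1]+.5)/6-.5+v0,.106)[:2] for q in hull[:,0]],np.float32)
    print(n,th,st[i],p,np.array(e[1])/6,onz(c,*p,.106).round(4),'world circle',cv2.fitEllipse(X))
print(tri(t,r[0],s,r[1]))
E
```

```text
t 14.0 [   39    39   140   125 12256] (353.7145029703776, 217.14402135213217) [22.71710968 23.26285299] [ 0.4885 -0.0949  0.106 ] world circle ((0.4885489344596863, -0.09488065540790558), (0.04888357222080231, 0.04930248111486435), 41.211143493652344)
s 45.0 [   23    42   159   108 10903] (356.62948481241864, 175.6297747294108) [18.09213003 26.55088043] [ 0.4847 -0.0918  0.106 ] world circle ((0.4850376546382904, -0.09220779687166214), (0.048347506672143936, 0.0512368269264698), 34.32685089111328)
(array([ 0.48819757, -0.09596089,  0.10165595]), np.float64(0.002121198767629635))
```

```bash
python3 -m pendant '[{"jaw":0.5,"linear":[0.3,-0.2,0],"twist":0},{"jaw":0.5,"linear":[0,0,2.2],"twist":0},{"jaw":0.5,"linear":[0,0,2.2],"twist":0},{"jaw":0.5,"linear":[0,0,2.2],"twist":0},{"jaw":0.5,"linear":[0,0,2.2],"twist":0},{"jaw":0.5,"linear":[0,0,0],"twist":0},{"jaw":0.5,"linear":[0,0,0],"twist":0},{"jaw":0.1,"linear":[0,0,0],"twist":0},{"jaw":0.1,"linear":[0,0,0],"twist":0},{"jaw":0.1,"linear":[0,0,0],"twist":0},{"jaw":0.1,"linear":[0,0,0],"twist":0}]' 15
python3 go.py .4905 .2285 .143
python3 -m pendant '[{"jaw":0.1,"linear":[0,0,0],"twist":0},{"jaw":0.1,"linear":[0,0,0],"twist":0},{"jaw":0.1,"linear":[0,0,0],"twist":0},{"jaw":0.1,"linear":[0,0,0],"twist":0},{"jaw":0.1,"linear":[0,0,0],"twist":0},{"jaw":0.1,"linear":[0,0,0],"twist":0}]' 30
python3 go.py .4905 .2285 .143
```

```text
time: 9.27
position: [0.4921, 0.2269, 0.1447]
tool_rot: [0.782, 0.623, 0.001, 0.001]
ft_force: [-0.3, 0.8, -0.5]
grip_width: 0.0245
grip_force: 0.0
tool cm [ 0.12 -0.19  0.17] y ang -13.0 pos [0.4921 0.2269 0.1447] zaxis [ 2.4e-03  6.0e-04 -1.0e+00] q6 0.45 t 9.2667 F [-0.3  0.8 -0.5] w 0.0245 gf 0.0
time: 9.77
position: [0.4917, 0.2268, 0.1442]
tool_rot: [0.782, 0.623, 0.0, 0.0]
ft_force: [-0.7, 0.2, 5.8]
grip_width: 0.015
grip_force: 30.0
tool cm [ 0.14 -0.15  0.12] y ang -12.9 pos [0.4917 0.2268 0.1442] zaxis [ 8.e-04  2.e-04 -1.e+00] q6 0.45 t 9.7667 F [-0.7  0.2  5.8] w 0.015 gf 30.0002032284101
```

```bash
python3 -m pendant '[{"jaw":0.1,"linear":[0,0,-0.5],"twist":0},{"jaw":0.1,"linear":[0,0,-1.5],"twist":0},{"jaw":0.1,"linear":[0,0,-1.5],"twist":0},{"jaw":0.1,"linear":[0,0,-1.5],"twist":0},{"jaw":0.1,"linear":[0,0,-1.5],"twist":0},{"jaw":0.1,"linear":[0,0,-1.5],"twist":0},{"jaw":0.1,"linear":[0,0,-1.5],"twist":0},{"jaw":0.1,"linear":[0,0,-1.5],"twist":0},{"jaw":0.1,"linear":[0,0,-2],"twist":0},{"jaw":0.1,"linear":[0,0,-2],"twist":0},{"jaw":0.1,"linear":[0,0,-1.5],"twist":0},{"jaw":0.1,"linear":[0,0,-0.7],"twist":0}]'
python3 go.py .4867 -.0934 .315
```

```text
time: 10.77
position: [0.4922, 0.2269, 0.3176]
tool_rot: [0.782, 0.623, 0.002, 0.001]
ft_force: [0.5, 0.5, -1.2]
grip_width: 0.0148
grip_force: 30.0
tool cm [-31.34   6.64   0.23] y ang -12.9 pos [0.4922 0.2269 0.3176] zaxis [ 3.3e-03  8.0e-04 -1.0e+00] q6 0.45 t 10.7667 F [ 0.5  0.5 -1.2] w 0.0148 gf 29.99957599269692
```

```bash
python3 -m pendant '[{"jaw":0.1,"linear":[-1.3,0.3,0],"twist":0},{"jaw":0.1,"linear":[-3,0.6,0],"twist":0},{"jaw":0.1,"linear":[-3,0.6,0],"twist":0},{"jaw":0.1,"linear":[-3,0.7,0],"twist":0},{"jaw":0.1,"linear":[-3,0.6,0],"twist":0},{"jaw":0.1,"linear":[-3,0.6,0],"twist":0},{"jaw":0.1,"linear":[-3,0.7,0],"twist":0},{"jaw":0.1,"linear":[-3,0.6,0],"twist":0},{"jaw":0.1,"linear":[-3,0.6,0],"twist":0},{"jaw":0.1,"linear":[-3,0.7,0],"twist":0},{"jaw":0.1,"linear":[-2,0.4,0],"twist":0},{"jaw":0.1,"linear":[-1,0.2,0],"twist":0}]'
python3 -m pendant '[{"jaw":0.1,"linear":[0,0,1],"twist":0},{"jaw":0.1,"linear":[0,0,0],"twist":0},{"jaw":0.1,"linear":[0,0,0],"twist":0}]'
python3 go.py .4867 -.0934 .295
python3 - <<'E'
from h import *
t=cam('top');s=cam('scene')
np.savez('st.npz',t=t['color'],s=s['color'],sd=s['depth'])
p=axes()[0]
for dz in (0,-.0762,-.1312): print(proj(s,p+[0,0,dz]))
cv2.imwrite('pics/z5.png',cv2.resize(s['color'][60:210,290:440],(600,600),interpolation=3))
E
```

```text
time: 11.77
position: [0.4845, -0.0962, 0.3141]
tool_rot: [0.783, 0.622, -0.001, -0.001]
ft_force: [0.1, 0.4, -1.0]
grip_width: 0.015
grip_force: 30.0
time: 12.02
position: [0.4844, -0.0926, 0.3044]
tool_rot: [0.782, 0.623, -0.001, -0.002]
ft_force: [0.4, -0.3, -1.4]
grip_width: 0.015
grip_force: 30.0
tool cm [-0.02  0.24  0.93] y ang -13.0 pos [ 0.4844 -0.0926  0.3044] zaxis [-0.0034  0.0017 -1.    ] q6 -0.19 t 12.0167 F [ 0.4 -0.3 -1.4] w 0.015 gf 29.999975689861458
(np.float64(366.9983843674988), np.float64(78.21674026748241))
(np.float64(362.60009862563345), np.float64(119.14252095113807))
(np.float64(359.7572329318505), np.float64(145.5952129145992))
```

View pics/z5.png

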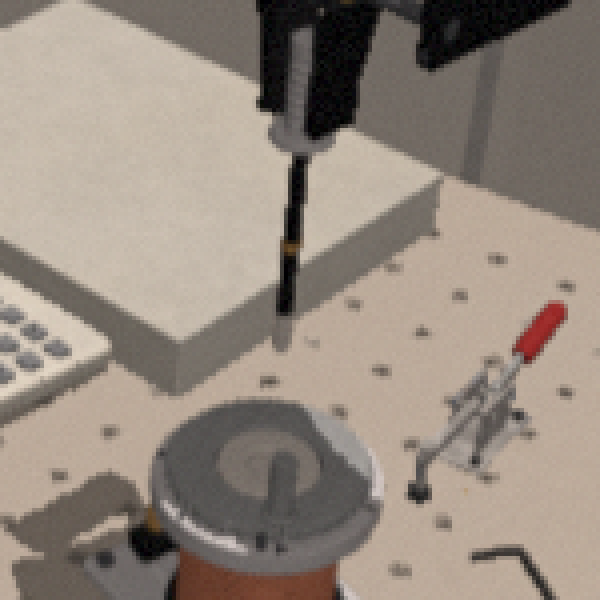

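The stem is held upright above the coil: tip at crop (281,350), i.e. px (359.9,147.0), and collar at px (362.4,121.2). Both are about 1.7 px below the robot's prediction, so I'll use that as a local camera correction for the hole.

```bash
cat > col.py <<'E'
from h import *
def collar(c,pp,off=.0762):
    # brass collar centroid near prediction
    p,R,o=axes();q=p+R@[0,0,off];u,v=proj(c,q);u0,v0=int(u)-12,int(v)-10
    I=c['color'][v0:v0+24,u0:u0+24].astype(float);w=np.clip(I[...,2]-I[...,0]-35,0,None)
    dark=(I.max(-1)<60);near=cv2.dilate(dark.astype(np.uint8),np.ones((5,5)))
    m=((w>0)&(near>0)).astype(np.uint8);k,l,st,ce=cv2.connectedComponentsWithStats(m)
    return q,(u,v),m,w,l,st,(u0,v0)
if __name__=='__main__':
    s=cam('scene');q,pr,m,w,l,st,(u0,v0)=collar(s,None)
    for i in range(1,len(st)):
        yy,xx=np.nonzero(l==i);ww=w[yy,xx];cu,cv=(xx*ww).sum()/ww.sum()+u0,(yy*ww).sum()/ww.sum()+v0
        print(st[i],(cu,cv),'pred',pr,'robot',q.round(4),'cam at z',onz(s,cu,cv,q[2]).round(4))
        if st[i,4]>=6:
            du,dv=cu-pr[0],cv-pr[1];print('  shift',du,dv,'hole corrected',onz(s,356.63-du,175.63-dv,.106).round(4))
E
python3 col.py; python3 go.py .4885 -.0949 .2
```

```text
[10 12  5  3 11] (np.float64(362.10833333333335), np.float64(121.14166666666667)) pred (np.float64(362.48267809306594), np.float64(118.97370047216613)) robot [ 0.4855 -0.0925  0.2294] cam at z [ 0.4827 -0.0868  0.2294]
  shift -0.37434475973259396 2.1679661945005364 hole corrected [ 0.4875 -0.0974  0.106 ]
tool cm [-0.17  0.34 10.56] y ang -12.9 pos [ 0.4855 -0.0925  0.3056] zaxis [-2.e-04  2.e-04 -1.e+00] q6 -0.19 t 12.1667 F [-0.1 -0.4 -1.5] w 0.0152 gf 30.000039482911234
```

```bash
python3 -m pendant '[{"jaw":0.1,"linear":[-0.15,0.15,0.5],"twist":0},{"jaw":0.1,"linear":[-0.15,0.18,1],"twist":0},{"jaw":0.1,"linear":[0,0,1],"twist":0},{"jaw":0.1,"linear":[0,0,1],"twist":0},{"jaw":0.1,"linear":[0,0,1],"twist":0},{"jaw":0.1,"linear":[0,0,0.8],"twist":0},{"jaw":0.1,"linear":[0,0,0],"twist":0},{"jaw":0.1,"linear":[0,0,0],"twist":0},{"jaw":0.1,"linear":[0,0,0],"twist":0},{"jaw":0.1,"linear":[0,0,0],"twist":0}]'
python3 go.py .488 -.0962 .252; python3 col.py
python3 - <<'E'
from h import *
s=cam('scene');p,R,o=axes();print('tip pred',proj(s,p+R@[0,0,.1312]),p+R@[0,0,.1312])
cv2.imwrite('pics/z6.png',cv2.resize(s['color'][130:205,320:395],(600,600),interpolation=3))
E
```

```text
time: 13.0
position: [0.4887, -0.097, 0.2531]
tool_rot: [0.782, 0.623, 0.0, 0.001]
ft_force: [-0.8, 0.0, -0.7]
grip_width: 0.0154
grip_force: 30.0
tool cm [ 0.06 -0.08  0.11] y ang -12.9 pos [ 0.4887 -0.097   0.2531] zaxis [ 1.3e-03 -6.0e-04 -1.0e+00] q6 -0.19 t 13.0 F [-0.8  0.  -0.7] w 0.0154 gf 29.999998742277967
[16  9  1  1  1] (np.float64(363.0), np.float64(141.0)) pred (np.float64(359.6181576996579), np.float64(142.3381642861279)) robot [ 0.4887 -0.097   0.1769] cam at z [ 0.4861 -0.1038  0.1769]
[10 11  6  3 12] (np.float64(358.9103448275862), np.float64(144.2896551724138)) pred (np.float64(359.6181576996579), np.float64(142.3381642861279)) robot [ 0.4887 -0.097   0.1769] cam at z [ 0.4867 -0.0915  0.1769]
  shift -0.7078128720717132 1.9514908862859102 hole corrected [ 0.4867 -0.0973  0.106 ]
tip pred (np.float64(357.0402813220538), np.float64(166.6428185553906)) [ 0.48873295 -0.09704573  0.12190655]
```

View pics/z6.png

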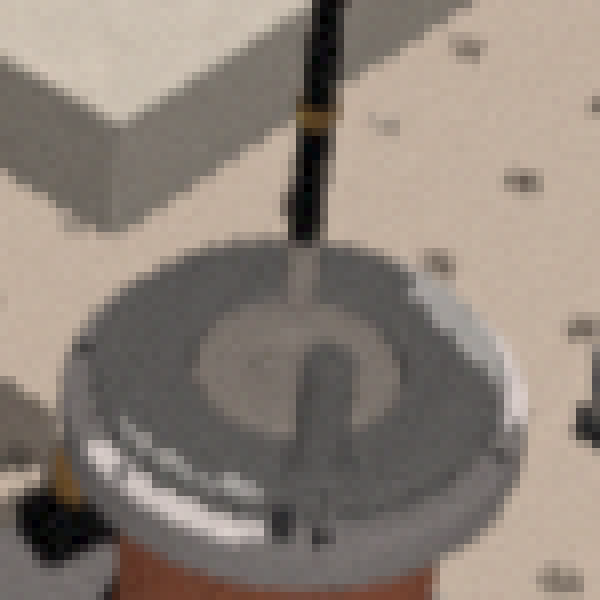

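The tip is over the bush: tip at crop (305,308), i.e. px (357.7,168.1). Extended down to the bush plane, the rod axis meets it within about 1.3 mm of the bush centre at px (356.8,175.7). I'll settle and read the pose twice before fine-tuning.

```bash
for i in 1 2; do python3 -m pendant '[{"jaw":0.1,"linear":[0,0,0],"twist":0},{"jaw":0.1,"linear":[0,0,0],"twist":0},{"jaw":0.1,"linear":[0,0,0],"twist":0}]' >/dev/null; python3 go.py .4883 -.0960 .252; done
python3 - <<'E'
from h import *
t=cam('top');P=cloud(t);m=(P[...,2]<.15)&(np.hypot(P[...,0]-.488,P[...,1]+.095)<.03);print(m.sum())
E
```

```text
tool cm [ 0.08 -0.01  0.08] y ang -12.9 pos [ 0.4883 -0.0968  0.2528] zaxis [ 4.e-04 -2.e-04 -1.e+00] q6 -0.19 t 13.35 F [-0.5 -0.6 -0.5] w 0.0149 gf 29.999961477078614
tool cm [ 0.08 -0.01  0.06] y ang -12.9 pos [ 0.4882 -0.0968  0.2526] zaxis [ 0. -0. -1.] q6 -0.19 t 13.6 F [ 0.  -0.7 -1. ] w 0.0147 gf 30.000111464469228
0
```

```bash
python3 -m pendant '[{"jaw":0.1,"linear":[0.08,0,0],"twist":0},{"jaw":0.1,"linear":[0,0,0.3],"twist":0},{"jaw":0.1,"linear":[0,0,0.7],"twist":0},{"jaw":0.1,"linear":[0,0,0.7],"twist":0},{"jaw":0.1,"linear":[0,0,0.7],"twist":0},{"jaw":0.1,"linear":[0,0,0.7],"twist":0},{"jaw":0.1,"linear":[0,0,0.7],"twist":0},{"jaw":0.1,"linear":[0,0,0.7],"twist":0},{"jaw":0.1,"linear":[0,0,0.5],"twist":0},{"jaw":0.1,"linear":[0,0,0.2],"twist":0},{"jaw":0.1,"linear":[0,0,0],"twist":0},{"jaw":0.1,"linear":[0,0,0],"twist":0}]'
python3 -m pendant '[{"jaw":0.1,"linear":[0,0,0],"twist":0},{"jaw":0.1,"linear":[0,0,0],"twist":0},{"jaw":0.1,"linear":[0,0,0],"twist":0},{"jaw":0.1,"linear":[0,0,0],"twist":0}]'
python3 go.py .4883 -.0960 .182
python3 - <<'E'
from h import *
s=cam('scene');p,R,o=axes();print('collar pred',proj(s,p+R@[0,0,.0762]),p+R@[0,0,.0762])
cv2.imwrite('pics/z7.png',cv2.resize(s['color'][140:200,325:385],(600,600),interpolation=3))
E
```

```text
time: 14.65
position: [0.4885, -0.0961, 0.2005]
tool_rot: [0.782, 0.623, 0.0, 0.0]
ft_force: [-0.3, 0.1, -0.5]
grip_width: 0.0149
grip_force: 30.0
time: 14.98
position: [0.4885, -0.096, 0.2008]
tool_rot: [0.782, 0.623, 0.0, 0.0]
ft_force: [0.1, 0.7, -0.1]
grip_width: 0.015
grip_force: 30.0
tool cm [-0.   -0.02  1.88] y ang -12.9 pos [ 0.4885 -0.096   0.2008] zaxis [ 6.e-04 -2.e-04 -1.e+00] q6 -0.19 t 14.9833 F [ 0.1  0.7 -0.1] w 0.015 gf 30.00012262549717
collar pred (np.float64(356.9724832773353), np.float64(165.82838929489043)) [ 0.48850655 -0.0960583   0.12458914]
```

View pics/z7.png

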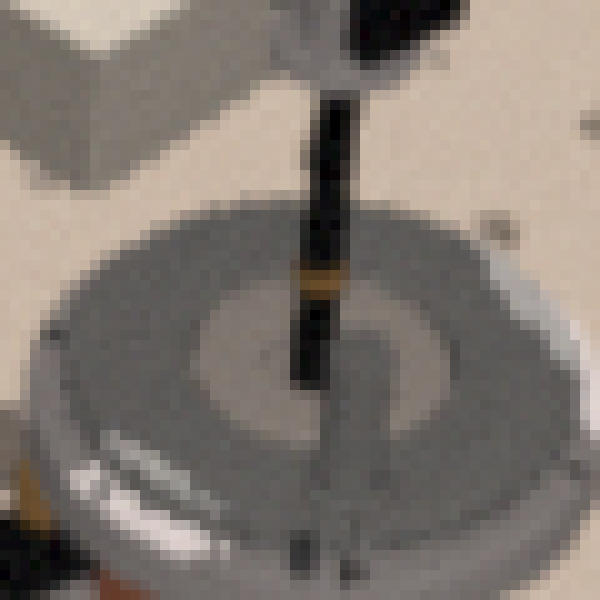

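The rod enters the hole cleanly at crop (308,385). The bush spans x 192–450 and y 275–445, and the collar is at (320,282). The visible collar face sits nearer the camera than the axis, which biased my correction, so I'll compare the rod axis and the bush directly in the same camera's depth data.

```bash
cat > rod.py <<'E'
from h import *
s=cam('scene');P=cloud(s);p,R,o=axes();B=s['color'].max(-1)
print('robot',p.round(4),R[:,2].round(4))
C=ray(s,0,0)[0]
for z0,z1 in((.108,.116),(.116,.124),(.127,.135),(.135,.143),(.143,.150)):
    m=(P[...,2]>z0)&(P[...,2]<z1)&(np.hypot(P[...,0]-p[0],P[...,1]-p[1])<.012)&(B<75)
    q=P[m][:,:2]
    if len(q)<5:continue
    f=q.mean(0)-C[:2];f/=np.linalg.norm(f);r=np.array([f[1],-f[0]]);lat=q@r;mid=(lat.min()+lat.max())/2
    dep=np.median(q@f)+.0034
    print(z0,len(q),'width',np.ptp(lat).round(4),'axis',(mid*r+dep*f).round(4),'lat,dep',mid.round(4),dep.round(4),'hole lat,dep',(np.array([.4848,-.0920])@r).round(4),(np.array([.4848,-.0920])@f).round(4))
m=(P[...,2]>.136)&(P[...,2]<.146)&(np.hypot(P[...,0]-.466,P[...,1]+.062)<.015)&(B>45)
q=P[m];print('pin',len(q),((q.min(0)+q.max(0))/2).round(4),np.ptp(q,0).round(3))
m=(abs(P[...,2]-.106)<.004)&(np.hypot(P[...,0]-.486,P[...,1]+.092)<.03);print('bush z',np.median(P[m][:,2]))
E
python3 rod.py
```

```text
robot [ 0.4884 -0.096   0.2007] [ 3.e-04 -1.e-04 -1.e+00]
0.108 14 width 0.0072 axis [ 0.4883 -0.0945] lat,dep -0.3819 0.3186 hole lat,dep -0.3801 0.3147
0.116 9 width 0.0056 axis [ 0.4879 -0.0946] lat,dep -0.3816 0.3184 hole lat,dep -0.3802 0.3146
0.127 19 width 0.0077 axis [ 0.4885 -0.0952] lat,dep -0.3818 0.3192 hole lat,dep -0.3801 0.3147
0.135 13 width 0.0059 axis [ 0.4881 -0.0952] lat,dep -0.3816 0.3189 hole lat,dep -0.3802 0.3145
0.143 10 width 0.0056 axis [ 0.4886 -0.0951] lat,dep -0.3821 0.3191 hole lat,dep -0.3802 0.3145
pin 35 [ 0.4618 -0.0639  0.139 ] [0.013 0.013 0.006]
bush z 0.10556326741774058
```

The rod axis reads true in the scene camera: (.4883,-.095) against the robot's (.4884,-.096). Its hole estimate therefore needs a few mm of shift. I also want to check the ring angle against the marks before finishing.

```bash
python3 - <<'E'
from h import *
L=np.load('lk.npz');t=cam('top');s=cam('scene')
an=lambda p,c:(np.degrees(np.arctan2(p[1]-c[1],p[0]-c[0]))%360).round(1)
cs=np.array([.4850,-.0922]);ct=np.array([.4885,-.0949])
# scene: marks
for nm,(u,v) in(('m1',(354.55,194.5)),('m2',(359.55,196.5))):
    q=onz(s,u,v,.098)[:2];print('scene',nm,q.round(4),an(q,cs),np.linalg.norm(q-cs).round(4))
# unwrap head rim ring band in both locked pictures: brightness against angle
for nm,c,C,img in(('top',t,ct,L['t']),('scene',s,cs,L['s'])):
    out=[]
    for a in range(100,225,2):
        pts=[proj(c,[C[0]+r*np.cos(np.radians(a)),C[1]+r*np.sin(np.radians(a)),.098]) for r in(.049,.0505,.052)]
        out.append((a,int(np.mean([cv2.getRectSubPix(img,(1,1),q).astype(float).mean() for q in pts]))))
    print(nm,' '.join(f'{a}:{b}' for a,b in out))
# pin shaft at mid height z .125, darkness vs angle at r=38mm, top pin disc
    for z in(.14,):
        print(nm,'pin',' '.join(f"{a}:{int(cv2.getRectSubPix(img,(1,1),proj(c,[C[0]+.038*np.cos(np.radians(a)),C[1]+.038*np.sin(np.radians(a)),z])).astype(float).mean())}" for a in range(100,150,3)))
E
```

```text
scene m1 [ 0.4642 -0.0542] 118.7 0.0433
scene m2 [ 0.4543 -0.0552] 129.7 0.0481
top 100:151 102:151 104:152 106:155 108:151 110:151 112:152 114:146 116:131 118:101 120:75 122:107 124:142 126:135 128:115 130:107 132:129 134:151 136:155 138:154 140:153 142:156 144:155 146:158 148:149 150:155 152:156 154:154 156:152 158:152 160:155 162:157 164:151 166:151 168:151 170:154 172:149 174:155 176:156 178:156 180:157 182:158 184:157 186:157 188:122 190:107 192:149 194:158 196:156 198:151 200:156 202:158 204:154 206:156 208:154 210:155 212:158 214:157 216:156 218:154 220:150 222:144 224:153
top pin 100:129 103:130 106:131 109:131 112:130 115:130 118:126 121:117 124:123 127:125 130:126 133:128 136:125 139:124 142:130 145:130 148:131
scene 100:207 102:211 104:218 106:215 108:213 110:213 112:216 114:218 116:207 118:153 120:129 122:173 124:213 126:206 128:127 130:139 132:168 134:210 136:218 138:219 140:219 142:219 144:219 146:217 148:214 150:219 152:219 154:217 156:217 158:220 160:222 162:223 164:225 166:219 168:219 170:217 172:218 174:220 176:219 178:218 180:216 182:217 184:221 186:217 188:199 190:165 192:161 194:187 196:217 198:226 200:224 202:222 204:221 206:220 208:217 210:214 212:215 214:215 216:214 218:210 220:206 222:203 224:200
scene pin 100:229 103:219 106:162 109:132 112:135 115:128 118:127 121:142 124:166 127:175 130:174 133:177 136:186 139:213 142:229 145:229 148:224
```

The ring is confirmed at its stop. The single mark is at about 190°, the pin is now at about 130°, and the double mark's lines are at 120° and 129.5°. The scene camera and the arc fit together put the hole near (.4855,-.094), so I'll shift the stem sideways a little at this depth, slowly.

```bash
python3 -m pendant '[{"jaw":0.1,"linear":[0.05,-0.1,0],"twist":0},{"jaw":0.1,"linear":[0.05,-0.1,0],"twist":0},{"jaw":0.1,"linear":[0,-0.1,0],"twist":0},{"jaw":0.1,"linear":[0,-0.04,0],"twist":0},{"jaw":0.1,"linear":[0,0,0],"twist":0},{"jaw":0.1,"linear":[0,0,0],"twist":0},{"jaw":0.1,"linear":[0,0,0],"twist":0},{"jaw":0.1,"linear":[0,0,0],"twist":0},{"jaw":0.1,"linear":[0,0,0],"twist":0}]'
python3 rod.py; python3 go.py .4854 -.0943 .182
python3 - <<'E'
from h import *
s=np.mean([cam('scene')['color'] for _ in range(6)],0).astype(np.uint8)
cv2.imwrite('pics/z8.png',cv2.convertScaleAbs(cv2.resize(s[155:195,335:380],(675,600),interpolation=3),alpha=1.7))
E
```

```text
time: 15.93
position: [0.4853, -0.0943, 0.2005]
tool_rot: [0.782, 0.623, 0.0, 0.0]
ft_force: [-0.3, -0.1, -0.5]
grip_width: 0.0148
grip_force: 30.0
robot [ 0.4853 -0.0943  0.2005] [ 0.  0. -1.]
0.108 9 width 0.004 axis [ 0.4871 -0.0932] lat,dep -0.3818 0.3166 hole lat,dep -0.3803 0.3144
0.116 8 width 0.0058 axis [ 0.4849 -0.0936] lat,dep -0.3805 0.3148 hole lat,dep -0.3812 0.3133
0.127 16 width 0.0073 axis [ 0.4852 -0.0933] lat,dep -0.3806 0.3151 hole lat,dep -0.3809 0.3138
0.135 15 width 0.0071 axis [ 0.4853 -0.093 ] lat,dep -0.3811 0.3146 hole lat,dep -0.3811 0.3135
0.143 10 width 0.0055 axis [ 0.4854 -0.0935] lat,dep -0.3807 0.3153 hole lat,dep -0.381 0.3136
pin 39 [ 0.4611 -0.0637  0.1395] [0.013 0.012 0.007]
bush z 0.10571761891530516
tool cm [0.   0.01 1.85] y ang -12.9 pos [ 0.4853 -0.0943  0.2005] zaxis [ 0.  0. -1.] q6 -0.19 t 15.9833 F [-0.2 -0.  -1.3] w 0.015 gf 29.99996646976797
```

View pics/z8.png

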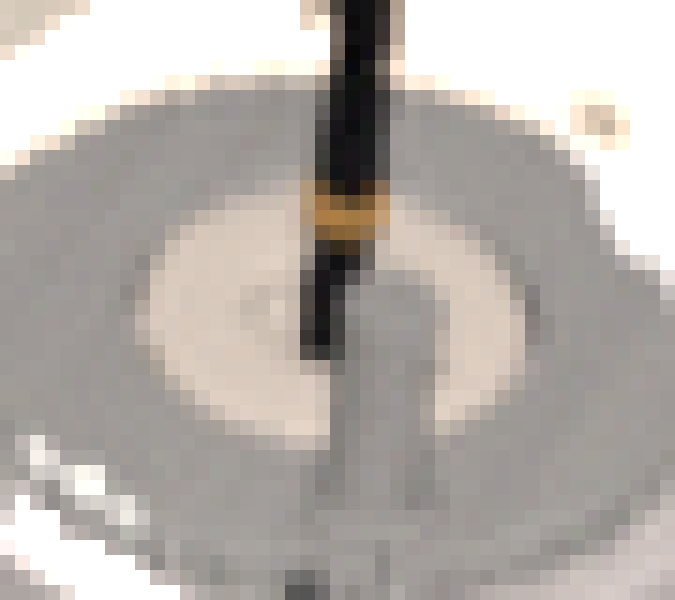

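The stem now looks centred: the bush centre is at (332,318), and the rod axis carried down to the bush plane lands at about (332,323), within 1 mm. Next I lower the last 18.5 mm.

```bash
python3 -m pendant '[{"jaw":0.1,"linear":[0,0,0.25],"twist":0},{"jaw":0.1,"linear":[0,0,0.4],"twist":0},{"jaw":0.1,"linear":[0,0,0.4],"twist":0},{"jaw":0.1,"linear":[0,0,0.4],"twist":0},{"jaw":0.1,"linear":[0,0,0.25],"twist":0},{"jaw":0.1,"linear":[0,0,0.15],"twist":0},{"jaw":0.1,"linear":[0,0,0],"twist":0},{"jaw":0.1,"linear":[0,0,0],"twist":0},{"jaw":0.1,"linear":[0,0,0],"twist":0},{"jaw":0.1,"linear":[0,0,0],"twist":0},{"jaw":0.1,"linear":[0,0,0],"twist":0},{"jaw":0.1,"linear":[0,0,0],"twist":0}]'
python3 go.py .4854 -.0943 .182
python3 - <<'E'
from h import *
s=cam('scene');im=np.mean([cam('scene')['color'] for _ in range(6)],0).astype(np.uint8)
P=cloud(s);p=axes()[0];B=s['color'].astype(int)
m=(np.hypot(P[...,0]-p[0],P[...,1]-p[1])<.019)&(P[...,2]>.145)&(P[...,2]<.175)&(B.max(-1)>70)
z=P[m][:,2];print('flange/grip z low pct',np.percentile(z,[1,5,20,50]).round(4),len(z))
for z in(.112,.109,.106):print(z,proj(s,[p[0],p[1],z]))
cv2.imwrite('pics/z9.png',cv2.convertScaleAbs(cv2.resize(im[140:195,335:380],(491,600),interpolation=3),alpha=1.7))
E
```

```text
time: 17.28
position: [0.4854, -0.0943, 0.1822]
tool_rot: [0.782, 0.623, 0.0, 0.0]
ft_force: [0.4, -0.7, -1.1]
grip_width: 0.015
grip_force: 30.0
tool cm [0.   0.   0.02] y ang -12.9 pos [ 0.4854 -0.0943  0.1822] zaxis [ 4.e-04 -2.e-04 -1.e+00] q6 -0.19 t 17.2833 F [ 0.4 -0.7 -1.1] w 0.015 gf 29.99995789839886
flange/grip z low pct [0.1471 0.1559 0.1587 0.1602] 98
0.112 (np.float64(357.36151209688387), np.float64(172.31890530989173))
0.109 (np.float64(357.2261376714303), np.float64(173.56849952748377))
0.106 (np.float64(357.0913762531115), np.float64(174.81243528951148))
```

View pics/z9.png

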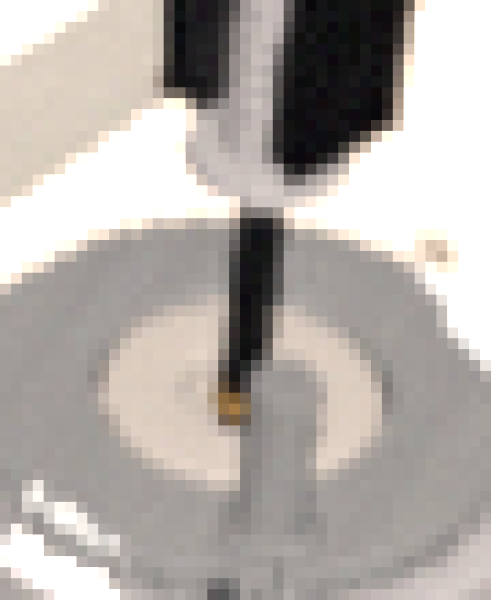

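The collar sits at the bush centre: its brass is at (232,403) beside the pin, and the bush centre is at (243,393). The flange underside reads about 0.156 m, as it should, there is no contact force, and the arm is still. Handing in.

```bash
python3 -c "
from rig import robot
print(robot.hand_in())"
```

```text
the job is handed in; nothing more can be done
None
```

I turned the lock ring to its stop at the double-line mark, and the bush sits flush. The job is handed in with the gripper holding the stem upright and still in the guide hole, its collar level with the bush top to about 1 mm. The one soft point is centring: I estimate 1–2 mm, because the two cameras disagreed on the hole by 4–5 mm and the top view was blocked at the end. I saw no sign of contact with the bush or bore, I never touched the other two rods, and it took about 17 s.

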